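# Flip the rack stop down and feed the next vial rack up to it

## Robot

A 6-joint arm with a two-finger parallel gripper is mounted at the origin on the work surface. World frame = base frame: x ahead of the robot, y to its left, z up, the work surface at z = 0. Lengths are in m, angles in rad, forces in N, time in s.
With the tool pointing down it reaches from about 0.3 to 0.875 m from the base axis. Payload 6.4 kg.
Tool frame: the origin (TCP) lies on the centre line of the jaws, within the pads' length; the fingertips stand 22 mm ahead of it and the grasp point (between the pads) lies 3 mm ahead of it; z points along the fingers, y is the line along which they close (so a half turn about z gives the same grasp; the last joint's range is limited). The gripper opens to 85 mm and grips with 20 to 120 N. Pads are 22 mm wide; open, the fingers measure 114 mm over their backs; the gripper's body (76 mm by 85 mm) begins 54 mm behind the grasp point. The pads swing forward as they close: fully open they stand 13 mm farther back than shut.
Start: joints at [-1.315, 0.181, 1.607, -0, 1.354, -0.206], TCP at [0.256, -0.515, 0.253] pointing down, gripper open.
Joint ranges: [-2.99, 2.99], [-0.89, 2.07], [0.3, 2.58], [-1.14, 4.28], [0, 2.63], [-3.12, 3.12]. Speed limits (rad/s): [2.57, 2.57, 3.01, 3.14, 3.14, 3.14].

## Interface

Orientations are given as a unit quaternion [w, x, y, z].
In Python, from bench import ctrl gives the robot as it stands. The module is installed in compiled form; this text tells all that it offers.
- The arm moves only by the tool servo_tool, never from a script. Its argument "commands" is a list of rows, each a list of 3 entries, a list of its own where there are three numbers: the shift along the tool's x, y, z in mm, then the turn about the tool's z in rad, then the finger opening in mm, from 0 to 85.4. In form: [[[dx, dy, dz], turn, jaw], ...]. A call has 1 to 20 rows; each row shifts and turns the commanded pose from where the row before left it, along the tool's axes as they then stand; what a row does not reach is not made up. A row lasts 1/8 s, in which the tool goes at most 62.5 mm and 10.7 degrees, less where a joint would pass 70% of its speed; a pose out of reach is approached as far as the arm can. A call with a gripper value outside its range is refused whole. The fingers move at their own pace and stop on an object; the grip force is fixed at half the most. Time passes only in rows, so rows that do not move let the fingers close. It gives the time, the measured TCP pose, the force, the opening and the grip force at its end, in the units of the state.
- ctrl.get_obs(): the state, without advancing time (a new reading comes with each control period).
- ctrl.camera(name): name is "side" or "top"; returns a dict with "color" (420x560x3 uint8, red, green, blue), "z_map" (420x560 float32, m along the optical axis (not along the pixel's ray), 0 where there is no reading), "fx", "fy", "cx", "cy" (pixels), "R" (3x3) and "t" (3): a world point X has camera coordinates R X + t. Camera axes: x right, y down, z forward; pixel columns grow to the right and rows downward; lengths in m; the calibration is good to about 2 mm. A picture is of the moment at which its call begins.
- ctrl.hand_in(): hands the job in; it is judged then, once.
The state is a dict: "time_s": time; "q": joint angles; "dq": joint speeds; "joint_efforts": joint torques, N m; "eef_pos": TCP position; "eef_rot": TCP orientation; "wrist_force": force on the tool from outside, world axes, zero at the start; "torque": the same for the moment, N m; "opening": opening from 0.0 (shut) to 1.0 (fully open); "grasp_force": force on a finger pad.
Only numpy, scipy, OpenCV 4.12 (cv2) and the standard library are available. Lean on these libraries where they do the work, as an engineer would, in place of code of your own. Each camera call takes 0.05 s, during which the arm holds its last target. There are 200 camera calls.

## Task

The next rack of samples is waiting in the autosampler's feed lane: swing the red-tipped flip stop all the way down across the lane, then push the blue rack gently along the lane, upright, until it rests against the stop. Do not bump the arm or gripper into the autosampler's overhanging rail or probe arm, and leave the white finished rack and the things on the bench where they are.

Things in the scene. Friction and masses are not known exactly. Their poses are not given: they have to be found in the camera images.
- autosampler: Grey base plate, fixed. Origin: on the bench (z = 0) under the lane's centre line. x points across the lane away from the robot, y along it in the feed direction (robot's left). Lane floor 12 mm up; lane between a front lip (inner face x = -27 mm, top z = 24 mm) and a rear fence (x = 28 to 38 mm, top z = 42 mm), from y = -350 to 290 mm
- rail_edge (a point): Middle of the lower front edge of the white X-rail housing that overhangs behind the lane: it fills the autosampler's x = 55 to 100 mm, z = 165 to 210 mm over the whole length, on end pillars (x = 57 to 98 mm, y = -348 to -302 and 242 to 288 mm). A vertical gripper at the raised flag would hit it: tilt the tool
- probe_tip (a point): Tip of the probe, parked over the lane above the finished rack. Its arm reaches forward from the rail housing to x = -42 mm, over y = 172 to 218 mm in the autosampler's frame, nowhere lower than this tip (115 mm over the bench)
- stop_clamp: Aluminium clamp of the flip stop, 40 mm long, fixed on the rear fence. Its frame is parallel to the autosampler's; origin: on the bench top (z = 0), on the lane's centre line, at the y of the middle of the flag. Clamp and hinge lugs lie behind the lane, within x = 30 to 73 mm, y = -20 to 20 mm, up to z = 67 mm
- flag_hinge (a point): Middle of the flag's hinge pin, at x = 48 mm, y = 0, z = 56 mm in the frame of stop_clamp. The hinge axis is level and runs along the lane (parallel to y)
- stop_flag (a joint): Flag angle (rad): 0 = fully down, level across the lane, on its end stop; 1.57 = upright; 1.65 to 1.8 = parked, leaning back. Stiff hinge (0.06 N m), stays where left. Bar 12 mm thick (along the lane), 72 mm long from the hinge, 18 mm high; last 32 mm a red tab 24 mm high. Down, its face to the waiting rack is at y = -6 mm of stop_clamp, over x = -24 to 48 mm
- flag_grip (a point): Point in the middle of the red finger tab, 55 mm from the hinge axis; good place to pinch the tab across its 12 mm thickness (along the lane). Swung down in a pinch with the tool's tilt unchanged, the tab drags in the fingers and lags some 0.3 rad behind; it can then be pressed home from above with 2 to 3 N
- sample_rack: The waiting rack: blue, loose, with ten green-capped vials that belong to it; 50 mm wide (x), 130 mm long (y, along the lane), body 55 mm high, caps to 75 mm; 0.25 to 0.5 kg. Origin: centre of its underside, on the lane floor. It slides in the lane with about 1.5 mm play on each side
- rack_front (a point): Centre of the blue rack's leading end face (towards the stop), 27.5 mm above its underside
- rack_back (a point): Centre of the blue rack's trailing end face (the one to push on), 27.5 mm above its underside; a flat plate 50 mm wide and 55 mm high
- finished_rack: White rack with white caps, same size, standing in the lane beyond the stop; to be left alone. Origin: centre of its underside
- rinse_bottle: White plastic bottle, 66 mm diameter, 150 mm high, on the bench in front of the autosampler's left part; to be left alone. Origin: centre of its underside
- beaker: Glass beaker, 68 mm diameter, 90 mm high, on the bench in front of the autosampler's left part; to be left alone. Origin: centre of its underside
- petri_dish: Closed glass dish, 91 mm diameter, 17 mm high, on the bench in front of the lane's middle; to be left alone. Origin: centre of its underside
Things that resemble listed ones, but are neither listed nor needed, are in the scene too. Of the things that look like the sample_rack, the middle-sized one is meant.

How it is judged:
By the outcome, as a careful person would: the job done as asked, in the order asked, and still so for the second after the job is handed in, with the robot touching nothing.
It also fails if it takes over 61 s, if anything falls off the work surface, if the arm or the gripper's body presses on something with over 40 N, if the wrist force passes 120 N, or if a joint passes its speed limit or range.

## Working session

There is one attempt and no reset: what is moved stays moved. The work goes in short steps, Python scripts to look and compute and a tool call to move; the robot and the scene stay as the last step left them, time stands still between calls to the robot, and variables do not carry over. Pictures are saved under pics/ and viewed, at most 10 in all, crops included, and the job is handed in when it is done.

Besides the shell and the picture viewer there is one more tool, called after "Emit:" in YAML: its name, and indented under it one key for each argument. servo_tool: Moves the arm, as the interface text tells. Its arguments: {"type":"object","properties":{"commands":{"type":"array"}},"required":["commands"]}

```bash
mkdir -p pics
cat > h.py <<'E'
import numpy as np, cv2
from bench import ctrl
def snap(n):
    c=ctrl.camera(n); return c
def world(c):
    z=c["z_map"]; v,u=np.mgrid[:z.shape[0],:z.shape[1]]
    P=np.stack([(u-c["cx"])/c["fx"]*z,(v-c["cy"])/c["fy"]*z,z],-1)
    W=(P-c["t"])@c["R"]; W[z==0]=np.nan; return W
E
python3 - <<'E'
from h import *
for n in("side","top"):
    c=snap(n); cv2.imwrite(f"pics/{n}0.png",cv2.cvtColor(c["color"],cv2.COLOR_RGB2BGR)); np.savez(f"{n}0.npz",**c)
    print(n,c["fx"],c["cx"],c["cy"],c["R"].round(3).tolist(),c["t"])
print(ctrl.get_obs())
E
```

```text
side 432.21571998648795 283.84671969594683 202.55601001956154 [[-0.936, -0.352, 0.016], [-0.216, 0.535, -0.817], [0.279, -0.768, -0.577]] [0.48876411 0.20568514 0.96925926]
top 475.810434855683 275.06810659719724 209.60241724437955 [[-0.017, -1.0, -0.019], [-0.997, 0.018, -0.069], [0.069, 0.018, -0.997]] [0.02070077 0.53254353 1.46449038]
{'time_s': 0.1, 'q': array([-1.31528872e+00,  1.81473779e-01,  1.60796851e+00,  6.00846143e-06,
        1.35378706e+00, -2.06294793e-01]), 'dq': array([ 0.00090203, -0.00261658, -0.00233458, -0.0010269 , -0.00082602,
       -0.00259922]), 'joint_efforts': array([ 2.20659631e-04, -4.45873082e+01, -3.52238345e+01, -2.12201412e-04,
        4.11590692e-03, -4.00699003e-05]), 'eef_pos': array([ 0.25609243, -0.51427731,  0.25244102]), 'eef_rot': array([-8.18173810e-04,  9.73460369e-01,  2.28854190e-01, -1.72022550e-05]), 'wrist_force': array([0.59824052, 0.25218086, 0.03432884]), 'torque': array([-0.00853943,  0.00938197,  0.01398317]), 'grasp_force': 0.0, 'opening': 1.0045566651818796}
```

View pics/top0.png

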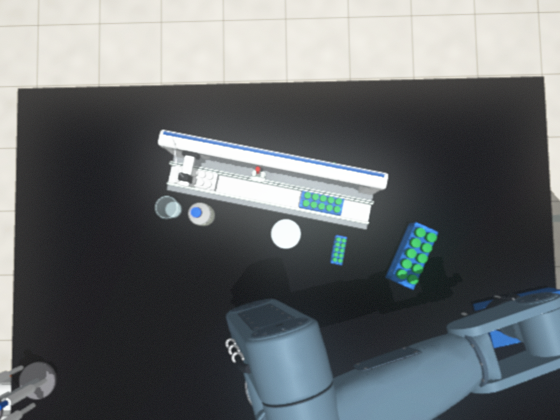

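View pics/side0.png

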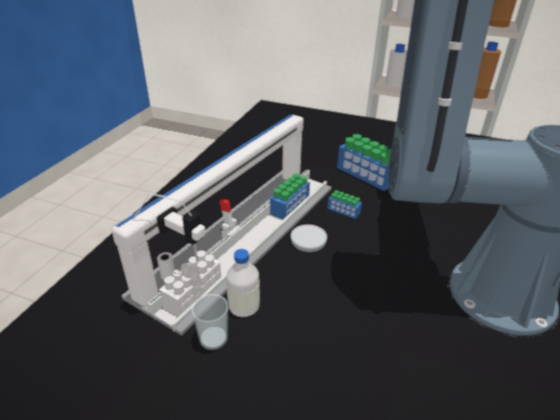

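The top view shows three racks with green caps: one in the lane at about (320,202), a small one on the bench at (339,250) and a large one at (412,255). The middle-sized one in the lane fits the description. The red tab is at (258,170), the probe at (185,170), the dish at (286,234), the bottle at (201,213) and the beaker at (168,208). I'll measure these and confirm with one enlarged crop.

Run:
```python
from h import *
L=lambda n:dict(np.load(n+"0.npz"))
c=L("top");W=world(c);d=L("side");V=world(d)
np.set_printoptions(precision=4,suppress=True)
hsv=lambda c:cv2.cvtColor(c["color"],cv2.COLOR_RGB2HSV)
def comps(c,W,lo,hi,mn=15):
    m=cv2.inRange(hsv(c),np.array(lo),np.array(hi)); n,l,s,ce=cv2.connectedComponentsWithStats(m)
    for i in range(1,n):
        if s[i,4]>=mn:
            P=W[(l==i)];P=P[~np.isnan(P[:,0])]
            r=cv2.minAreaRect((P[:,:2]*1000).astype(np.float32))
            print(ce[i].round(),s[i,4],"med",np.median(P,0),"min",P.min(0),"max",P.max(0),"rect",np.round(r[0]),np.round(r[1]),round(r[2],1))
for nm,a,b in(("top",c,W),("side",d,V)):
    print(nm,"red");comps(a,b,(0,140,90),(8,255,255),8)
    print("blue");comps(a,b,(100,140,60),(125,255,255),40)
    print("green");comps(a,b,(45,120,60),(80,255,255),10)
# lines: fence/lip/rail direction from points by height, top view
u0,u1=160,395
def band(z0,z1,reg):
    y0,y1,x0,x1=reg; P=W[y0:y1,x0:x1].reshape(-1,3); return P[(P[:,2]>z0)&(P[:,2]<z1)]
P=band(.200,.216,(120,200,150,400)); r=cv2.minAreaRect((P[:,:2]*1000).astype(np.float32)); print("railtop",len(P),P[:,2].mean(),r, cv2.boxPoints(r))
P=band(.008,.016,(150,240,150,400)); r=cv2.minAreaRect((P[:,:2]*1000).astype(np.float32)); print("floor",len(P),r,cv2.boxPoints(r))
P=band(.019,.028,(150,240,150,400)); r=cv2.minAreaRect((P[:,:2]*1000).astype(np.float32)); print("lip",len(P),r,cv2.boxPoints(r))
a=cv2.resize(c["color"][120:240,150:400],None,fx=3.2,fy=3.2,interpolation=cv2.INTER_CUBIC)
cv2.imwrite("pics/crop.png",cv2.cvtColor(a,cv2.COLOR_RGB2BGR))
```

```text
top red
[257. 168.] 10 med [0.6473 0.0597 0.1256] min [0.6414 0.0569 0.123 ] max [0.651  0.0631 0.1311] rect [646.  60.] [ 6. 10.] 88.7
blue
[180. 136.] 40 med [0.7276 0.2648 0.2089] min [0.7179 0.2174 0.2029] max [0.7376 0.3109 0.2136] rect [728. 264.] [95.  4.] 78.6
[349. 169.] 80 med [ 0.6266 -0.1987  0.2096] min [ 0.6078 -0.2835  0.2041] max [ 0.6483 -0.098   0.2172] rect [ 628. -191.] [190.   4.] 77.8
[196. 212.] 73 med [0.5211 0.2345 0.1488] min [0.5094 0.2222 0.1408] max [0.5325 0.2496 0.1536] rect [521. 236.] [27. 23.] 85.2
[406. 255.] 842 med [ 0.3784 -0.378   0.0728] min [ 0.2792 -0.4979 -0.01  ] max [ 0.4872 -0.3278  0.088 ] rect [ 386. -413.] [ 98. 202.] 64.6
[425. 241.] 40 med [ 0.4276 -0.4279  0.0776] min [ 0.4153 -0.4798 -0.0015] max [ 0.4394 -0.4139  0.0855] rect [ 423. -445.] [68. 15.] 67.6
[334. 258.] 58 med [ 0.3712 -0.1662  0.0223] min [ 0.3599 -0.1944 -0.0106] max [ 0.4197 -0.1568  0.04  ] rect [ 385. -167.] [62. 32.] 24.1
[541. 291.] 135 med [ 0.2726 -0.7917  0.0309] min [ 0.2595 -0.8247 -0.0041] max [ 0.3246 -0.5374  0.5545] rect [ 285. -678.] [291.  35.] 81.0

[... 5226 characters left out ...]
 -0.0031] max [ 0.4614 -0.1561  0.0516] rect [ 417. -217.] [ 80. 128.] 6.2
railtop 3953 0.20785099997374548 ((614.3165283203125, 23.69769287109375), (639.2162475585938, 140.79969787597656), 77.89588165283203) [[ 478.4636 -274.0429]
 [ 616.133  -303.567 ]
 [ 750.1695  321.4383]
 [ 612.5001  350.9624]]
floor 4159 ((580.6793212890625, 28.2445068359375), (743.737060546875, 278.0360412597656), 89.03861999511719) [[ 435.4415 -341.2391]
 [ 713.4384 -345.9042]
 [ 725.9171  397.7281]
 [ 447.9203  402.3932]]
lip 545 ((554.3321533203125, 35.2412109375), (635.7647094726562, 213.1560821533203), 78.02368927001953) [[ 384.1111 -253.6062]
 [ 592.6274 -297.8377]
 [ 724.5532  324.0887]
 [ 516.0369  368.3201]]
```

View pics/crop.png

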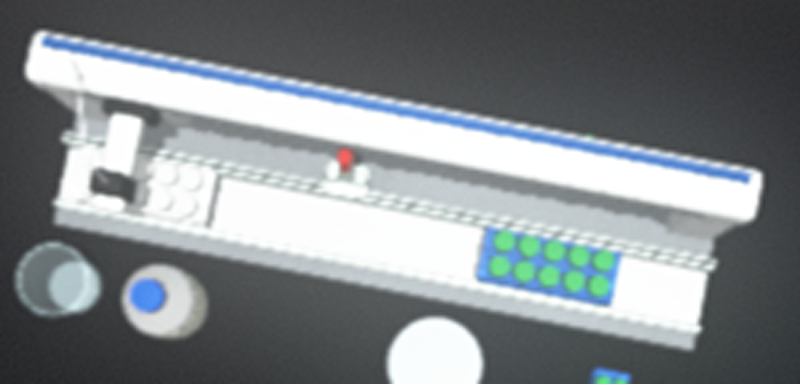

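The crop confirms it: the blue rack in the lane (crop 480–620, 225–305) is the middle-sized one, and the red tab (345,158) is raised under the rail edge.

The lane x axis is at azimuth about -12.1°. The moves offer no direct tilt, so I first align the tool with the lane at a safe height. Then I'll see how the arm behaves at its reach limit.

Emit:
servo_tool:
  commands:
    - [[0, 0, -15], 0.168, 85]
    - [[0, 0, -15], 0.168, 85]
    - [[0, 0, -15], 0.169, 85]
    - [[0, 0, -15], 0.169, 85]
    - [[8, -47, -15], 0, 0]
    - [[8, -47, -15], 0, 0]
    - [[8, -47, -15], 0, 0]
    - [[8, -47, -15], 0, 0]
    - [[8, -47, -15], 0, 0]
    - [[8, -47, -15], 0, 0]
    - [[8, -47, -15], 0, 0]
    - [[8, -47, -15], 0, 0]
    - [[8, -47, -15], 0, 0]
    - [[8, -47, -15], 0, 0]
    - [[8, -47, -15], 0, 0]
    - [[8, -47, -15], 0, 0]

```text
time_s: 2.1
eef_pos: [0.469, 0.018, 0.4935]
eef_rot: [0.0, 0.994, -0.106, -0.0]
wrist_force: [0.1, -0.1, 0.5]
opening: 0.003
grasp_force: 0.0
```

```bash
cat >> h.py <<'E'
from scipy.spatial.transform import Rotation as Ro
np.set_printoptions(precision=4,suppress=True)
A=np.array([[.9778,-.2097,0],[.2097,.9778,0],[0,0,1]])  # world -> lane-parallel axes at base
def st():
    o=ctrl.get_obs();w=o["eef_rot"];M=A@Ro.from_quat([w[1],w[2],w[3],w[0]]).as_matrix()
    print("t",round(o["time_s"],2),"q",o["q"],"\nXYZ",A@o["eef_pos"],"F",A@o["wrist_force"],"open",round(o["opening"],3),"g",o["grasp_force"],"\n",M); return o,M
E
python3 -c "
from h import *; st()"
```

```text
t 2.1 q [-0.2153 -0.1495  1.4717 -0.      1.8197  1.5676] 
XYZ [0.4549 0.116  0.4935] F [ 0.1629 -0.1105  0.4752] open 0.003 g 0.0 
 [[ 1.     -0.0009 -0.0003]
 [-0.0009 -1.     -0.    ]
 [-0.0003  0.     -1.    ]]
```

Emit:
servo_tool:
  commands:
    - [[50, 0, 0], 0, 0]
    - [[50, 0, 0], 0, 0]
    - [[50, 0, 0], 0, 0]
    - [[50, 0, 0], 0, 0]
    - [[50, 0, 0], 0, 0]
    - [[50, 0, 0], 0, 0]
    - [[50, 0, 0], 0, 0]
    - [[50, 0, 0], 0, 0]
    - [[40, 0, 0], 0, 0]
    - [[40, 0, 0], 0, 0]

```text
time_s: 3.35
eef_pos: [0.8529, -0.0773, 0.4503]
eef_rot: [-0.001, 0.994, -0.106, 0.034]
wrist_force: [-0.8, -0.2, 0.6]
opening: 0.002
grasp_force: 0.0
```

```bash
python3 -c "
from h import *; st()"
```

```text
t 3.35 q [-0.232   0.8364  0.2991  0.0111  1.9386  1.5554] 
XYZ [0.8502 0.1033 0.4503] F [-0.7069 -0.3272  0.6103] open 0.002 g 0.0 
 [[ 0.9977 -0.0007  0.0677]
 [-0.0013 -1.      0.009 ]
 [ 0.0677 -0.009  -0.9977]]
```

The reach limit does yield tilt: 3.9° outward so far. I'll push on a few more rows and see whether it accumulates.

Emit:
servo_tool:
  commands:
    - [[40, 0, 0], 0, 0]
    - [[40, 0, 0], 0, 0]
    - [[40, 0, 0], 0, 0]
    - [[40, 0, 0], 0, 0]

```text
time_s: 3.85
eef_pos: [0.8988, -0.0995, 0.416]
eef_rot: [-0.001, 0.991, -0.106, 0.084]
wrist_force: [-0.1, -0.0, 0.6]
opening: 0.002
grasp_force: 0.0
```

```bash
python3 -c "
from h import *; st()"
```

```text
t 3.85 q [-0.2494  0.8817  0.2988  0.0263  1.7951  1.5417] 
XYZ [0.8997 0.0912 0.416 ] F [-0.0793 -0.062   0.6261] open 0.002 g 0.0 
 [[ 0.9862  0.0006  0.166 ]
 [-0.0026 -0.9998  0.0193]
 [ 0.166  -0.0195 -0.9859]]
```

Emit:
servo_tool:
  commands:
    - [[55, -4, -15], 0, 0]
    - [[55, -4, -15], 0, 0]
    - [[55, -4, -15], 0, 0]
    - [[55, -4, -15], 0, 0]
    - [[55, -4, -15], 0, 0]
    - [[55, -4, -15], 0, 0]

```text
time_s: 4.6
eef_pos: [0.9455, -0.113, 0.4688]
eef_rot: [0.0, 0.975, -0.104, 0.196]
wrist_force: [-0.1, -0.8, -0.6]
opening: -0.003
grasp_force: 0.0
```

```bash
python3 -c "
from h import *; st()"
```

```text
t 4.6 q [-0.2616  0.841   0.2986  0.0593  1.6114  1.5359] 
XYZ [0.9482 0.0878 0.4688] F [ 0.0163 -0.7701 -0.5798] open -0.003 g 0.0 
 [[ 0.924   0.0067  0.3824]
 [-0.0093 -0.9992  0.04  ]
 [ 0.3824 -0.0405 -0.9231]]
```

Emit:
servo_tool:
  commands:
    - [[55, -8, 0], 0, 0]
    - [[55, -8, 0], 0, 0]
    - [[55, -8, 0], 0, 0]
    - [[55, -8, 0], 0, 0]
    - [[55, -8, 0], 0, 0]
    - [[55, -8, 0], 0, 0]
    - [[55, -8, 0], 0, 0]
    - [[55, -8, 0], 0, 0]

```text
time_s: 5.6
eef_pos: [1.0145, -0.1026, 0.5269]
eef_rot: [0.0, 0.936, -0.1, 0.337]
wrist_force: [-0.7, 0.3, -0.1]
opening: 0.002
grasp_force: 0.0
```

```bash
python3 -c "
from h import *; st()"
```

```text
t 5.6 q [-0.2415  0.8249  0.2986  0.0875  1.3352  1.5517] 
XYZ [1.0135 0.1124 0.5269] F [-0.7208  0.1686 -0.0746] open 0.002 g 0.0 
 [[ 0.7749  0.0224  0.6318]
 [-0.0249 -0.9975  0.0659]
 [ 0.6316 -0.0668 -0.7724]]
```

Emit:
servo_tool:
  commands:
    - [[30, 30, 0], 0, 0]
    - [[30, 30, 0], 0, 0]
    - [[30, 30, 0], 0, 0]

```text
time_s: 5.98
eef_pos: [1.0064, -0.1983, 0.5469]
eef_rot: [0.002, 0.927, -0.099, 0.362]
wrist_force: [0.3, 0.1, -0.7]
opening: 0.002
grasp_force: 0.0
```

```bash
python3 -c "
from h import *; st()"
```

```text
t 5.97 q [-0.3576  0.8133  0.2985  0.1707  1.3067  1.4446] 
XYZ [1.0256 0.0171 0.5469] F [ 0.2483  0.1427 -0.6685] open 0.002 g 0.0 
 [[ 0.7398  0.024   0.6724]
 [-0.0282 -0.9974  0.0666]
 [ 0.6722 -0.0682 -0.7372]]
```

Run:
```python
from h import *
for n in("top","side"):
    c=dict(np.load(n+"0.npz"));W=world(c)@A.T;h=cv2.cvtColor(c["color"],cv2.COLOR_RGB2HSV)
    m=cv2.inRange(h,np.array((0,130,80)),np.array((10,255,255)))>0
    P=W[m]; P=P[(abs(P[:,0]-.615)<.04)&(abs(P[:,1]-.2)<.03)]
    print(n,"red n",len(P),"pct",np.percentile(P,[3,50,97],axis=0).tolist())
    Q=W.reshape(-1,3);Q=Q[~np.isnan(Q[:,0])]
    def reg(x0,x1,y0,y1,z0,z1): return Q[(Q[:,0]>x0)&(Q[:,0]<x1)&(Q[:,1]>y0)&(Q[:,1]<y1)&(Q[:,2]>z0)&(Q[:,2]<z1)]
    F=reg(.58,.612,-.12,.14,.038,.047);print("fence",len(F),np.percentile(F,[3,50,97],axis=0)[:,0] if len(F) else 0)
    F=reg(.60,.70,-.12,.14,.195,.22);print("rail",len(F),np.percentile(F,[1,50,99],axis=0)[:,0] if len(F) else 0)
    for y0 in(-.25,-.1,.05,.3):
        F=reg(.60,.70,y0,y0+.1,.195,.22);print("  rail Y",y0,np.percentile(F,[1,50,99],axis=0)[:,0] if len(F) else 0)
    F=reg(.59,.65,.15,.25,.055,.075);print("clamp",len(F),np.percentile(F,[3,50,97],axis=0).tolist() if len(F) else 0)
    m=(h[...,0]>100)&(h[...,0]<125)&(h[...,1]>140);P=W[m];P=P[(P[:,0]>.5)&(P[:,0]<.61)&(P[:,1]<.05)&(P[:,2]<.075)]
    if len(P):print("rackblue",np.percentile(P,[3,50,97],axis=0).tolist())
    F=reg(.60,.66,.18,.23,.085,.135);print("tabpts",len(F),np.percentile(F,[3,50,97],axis=0).tolist())
    if n=="side":
        for z in(.08,.09,.1,.11,.12):
            G=P=reg(.59,.66,.195,.22,z,z+.01);print(z,len(G),np.median(G,0), G[:,0].min() if len(G) else 0,G[:,0].max() if len(G) else 0)
    F=reg(.4,.9,-.2,.5,.1,.19);F=F[(F[:,0]<.61)&(F[:,1]>.3)];print("probe/bottle",len(F),np.percentile(F,[2,98],axis=0).tolist() if len(F) else 0)
```

```text
top red n 11 pct [[0.6136098781921978, 0.1895455970935145, 0.11961552130153066], [0.6204154799938725, 0.1932141929567165, 0.12389978495498077], [0.6243172064189504, 0.1973221883657357, 0.13027592819761458]]
fence 230 [0.593  0.5978 0.6027]
rail 1580 [0.62   0.6411 0.6647]
  rail Y -0.25 [0.6201 0.6403 0.6629]
  rail Y -0.1 [0.6199 0.6408 0.6645]
  rail Y 0.05 [0.6203 0.6412 0.6647]
  rail Y 0.3 [0.6021 0.6383 0.6651]
clamp 50 [[0.605182783710823, 0.1731634547386081, 0.05735864403948781], [0.6121864124356255, 0.18684476191705002, 0.06404594173800085], [0.6215453745413971, 0.21109660986893652, 0.07105464627715945]]
rackblue [[0.5038312773720248, -0.36531348037089495, -0.0025967278827512116], [0.5417491981771154, -0.28943825184786764, 0.059772925654068124], [0.5672333677268716, 0.04738548123809103, 0.07435405682438295]]
tabpts 38 [[0.6095000144181142, 0.18628124912125893, 0.0871904869405791], [0.6173574892572187, 0.19040841161326214, 0.12048258627431263], [0.6268873835188412, 0.19783429348983897, 0.13082428733797744]]
probe/bottle 293 [[0.43658200029928224, 0.31504741375289297, 0.100678
[... 896 characters left out ...]
186419]]
tabpts 152 [[0.6125783978953192, 0.19409721990159903, 0.08622912587309803], [0.6200720071461052, 0.20266520639581626, 0.11018180987310516], [0.6346266261223825, 0.20535276519466036, 0.12817195373987428]]
0.08 27 [0.6159 0.2033 0.0843] 0.6099272172682507 0.6299387856157709
0.09 28 [0.6191 0.2031 0.0949] 0.6125142401650375 0.6340711620904737
0.1 29 [0.6209 0.2032 0.1052] 0.611105011844677 0.635588351109875
0.11 32 [0.6208 0.2035 0.1148] 0.6131244867223707 0.6344544607748089
0.12 40 [0.6247 0.2016 0.1253] 0.6131309365364345 0.6388406770412356
probe/bottle 813 [[0.4379461793902282, 0.33072788852317836, 0.10064264214925822], [0.6085008167831413, 0.39773143359118973, 0.18880619105218002]]
```

Emit:
servo_tool:
  commands:
    - [[-42, -12, -7], 0, 40]
    - [[-42, -12, -7], 0, 40]
    - [[-42, -12, -7], 0, 40]
    - [[-42, -12, -7], 0, 40]
    - [[-42, -12, -7], 0, 40]
    - [[-42, -12, -7], 0, 40]
    - [[-42, -12, -7], 0, 40]
    - [[-42, -12, -7], 0, 40]
    - [[-42, -12, -7], 0, 40]
    - [[-42, -12, -7], 0, 40]
    - [[-42, -12, -7], 0, 40]
    - [[-42, -12, -7], 0, 40]
    - [[-42, -12, -7], 0, 40]
    - [[-42, -12, -7], 0, 40]
    - [[0, 0, 0], 0, 40]

```text
time_s: 7.85
eef_pos: [0.5511, 0.081, 0.2362]
eef_rot: [0.002, 0.928, -0.099, 0.36]
wrist_force: [-0.1, 0.2, 0.0]
opening: 0.468
grasp_force: 0.0
```

```bash
cat >> h.py <<'E'
def go(T):
    o,M=st(); print("tool shift mm",(M.T@(np.array(T)-A@o["eef_pos"])*1000).round(1))
E
python3 - <<'E'
from h import *; go([.514,.195,.2356]);go([.615,.195,.125])
c=snap("top");W=world(c)@A.T
cv2.imwrite("pics/t1.png",cv2.cvtColor(c["color"],cv2.COLOR_RGB2BGR))
c=snap("side");cv2.imwrite("pics/s1.png",cv2.cvtColor(cv2.resize(c["color"][60:300,100:400],None,fx=2.4,fy=2.4,interpolation=2),cv2.COLOR_RGB2BGR))
E
```

```text
t 7.85 q [-0.0421 -0.201   2.189  -0.1128  0.4208  1.8262] 
XYZ [0.5219 0.1948 0.2362] F [-0.137   0.1393  0.0286] open 0.468 g 0.0 
 [[ 0.7436  0.0252  0.6682]
 [-0.0268 -0.9974  0.0675]
 [ 0.6681 -0.0681 -0.7409]]
tool shift mm [-6.2 -0.4 -4.8]
t 7.85 q [-0.0421 -0.201   2.189  -0.1128  0.4208  1.8262] 
XYZ [0.5219 0.1948 0.2362] F [-0.137   0.1393  0.0286] open 0.468 g 0.0 
 [[ 0.7436  0.0252  0.6682]
 [-0.0268 -0.9974  0.0675]
 [ 0.6681 -0.0681 -0.7409]]
tool shift mm [ -5.    9.7 144.6]
```

View pics/s1.png

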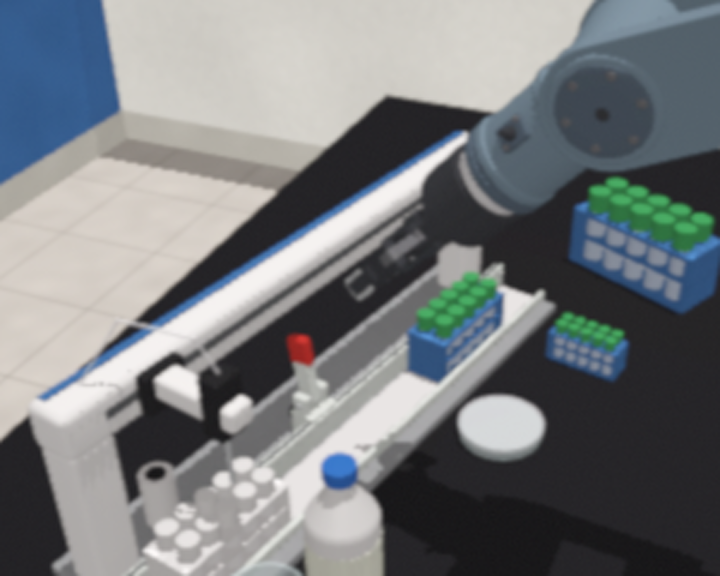

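The image shows the tilted gripper above the lane with open jaws at about (385,260) and the red tab at (300,350), still raised. I'll approach along the tool axis.

Emit:
servo_tool:
  commands:
    - [[-0.5, 1, 12], 0, 40]
    - [[-0.5, 1, 12], 0, 40]
    - [[-0.5, 1, 12], 0, 40]
    - [[-0.5, 1, 12], 0, 40]
    - [[-0.5, 1, 12], 0, 40]
    - [[-0.5, 1, 12], 0, 40]
    - [[-0.5, 1, 12], 0, 40]
    - [[-0.5, 1, 12], 0, 40]
    - [[-0.5, 1, 8], 0, 40]
    - [[-0.5, 0.7, 4], 0, 40]
    - [[0, 0, 0], 0, 40]

```text
time_s: 9.32
eef_pos: [0.6208, 0.0632, 0.1545]
eef_rot: [0.002, 0.927, -0.1, 0.361]
wrist_force: [-0.4, 0.6, -0.4]
opening: 0.468
grasp_force: 0.0
```

Run:
```python
from h import *; go([.615,.195,.125])
c=snap("top");a=cv2.resize(c["color"][130:210,210:310],None,fx=5,fy=5,interpolation=2)
d=snap("side");b=cv2.resize(d["color"][150:250,170:295],None,fx=4,fy=4,interpolation=2)
b=b[:400]; cv2.imwrite("pics/g1.png",cv2.cvtColor(cv2.resize(np.vstack([cv2.resize(a,(500,400))[:300],b[:300]]),(500,600)),cv2.COLOR_RGB2BGR))
```

```text
t 9.32 q [-0.0771  0.1176  2.0901 -0.1217  0.1961  1.8178] 
XYZ [0.5938 0.192  0.1545] F [-0.4766  0.5022 -0.3501] open 0.468 g 0.0 
 [[ 0.7415  0.0238  0.6706]
 [-0.0283 -0.9974  0.0667]
 [ 0.6704 -0.0684 -0.7388]]
tool shift mm [-4.1 -0.5 36.2]
```

View pics/g1.png

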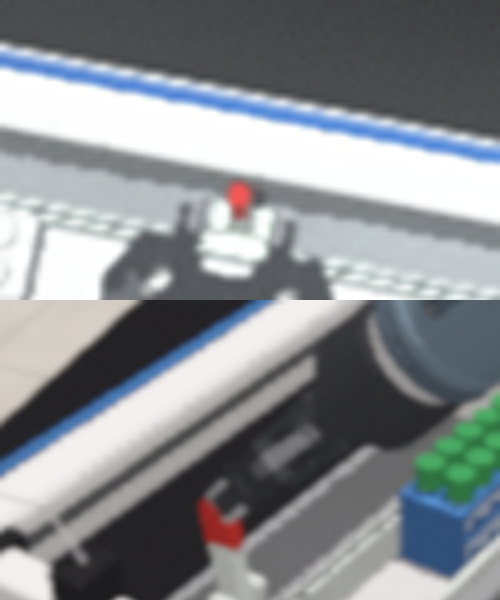

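The top half shows the fingers at (190,225) and (285,240), straddling the red tab at (240,198). The bottom half shows the tilted gripper clear of the rail. I'll advance and close.

Emit:
servo_tool:
  commands:
    - [[-0.7, 0, 6], 0, 40]
    - [[-0.7, 0, 6], 0, 40]
    - [[-0.7, 0, 6], 0, 40]
    - [[-0.7, 0, 6], 0, 40]
    - [[-0.7, 0, 6], 0, 40]
    - [[-0.7, 0, 4], 0, 40]
    - [[0, 0, 0], 0, 40]

```text
time_s: 10.3
eef_pos: [0.6405, 0.0614, 0.1263]
eef_rot: [0.002, 0.927, -0.1, 0.361]
wrist_force: [0.0, -0.3, -0.3]
opening: 0.47
grasp_force: 0.0
```

Run:
```python
from h import *; go([.615,.195,.125])
```

```text
t 10.3 q [-0.0776  0.2165  2.0507 -0.1704  0.1375  1.8669] 
XYZ [0.6134 0.1944 0.1263] F [ 0.0689 -0.2523 -0.2783] open 0.47 g 0.0 
 [[ 0.7417  0.0238  0.6703]
 [-0.0283 -0.9974  0.0667]
 [ 0.6701 -0.0684 -0.7391]]
tool shift mm [ 0.3 -0.5  2. ]
```

Emit:
servo_tool:
  commands:
    - [[0, 0, 0], 0, 26]
    - [[0, 0, 0], 0, 20]
    - [[0, 0, 0], 0, 16]
    - [[0, 0, 0], 0, 14]
    - [[0, 0, 0], 0, 14]

```text
time_s: 10.92
eef_pos: [0.6409, 0.0624, 0.1272]
eef_rot: [0.001, 0.927, -0.099, 0.362]
wrist_force: [1.4, 7.1, -0.5]
opening: 0.162
grasp_force: 3.2
```

Emit:
servo_tool:
  commands:
    - [[0, -0.5, 0], 0, 14]
    - [[0, -0.5, 0], 0, 14]
    - [[0, 0, 0], 0, 13]

```text
time_s: 11.3
eef_pos: [0.641, 0.0629, 0.1272]
eef_rot: [0.002, 0.927, -0.099, 0.362]
wrist_force: [0.3, 5.4, 0.5]
opening: 0.153
grasp_force: 4.6
```

Emit:
servo_tool:
  commands:
    - [[0, -0.7, 0], 0, 13]
    - [[0, -0.7, 0], 0, 12]
    - [[0, 0, 0], 0, 11]
    - [[0, 0, 0], 0, 11]

```text
time_s: 11.8
eef_pos: [0.6413, 0.0632, 0.1272]
eef_rot: [0.002, 0.927, -0.1, 0.362]
wrist_force: [-2.5, -5.1, 4.0]
opening: 0.136
grasp_force: 34.6
```

Run:
```python
from h import *; go([.615,.195,.125])
```

```text
t 11.8 q [-0.073   0.2166  2.0485 -0.1957  0.1393  1.8954] 
XYZ [0.6138 0.1963 0.1272] F [-1.3507 -5.4905  4.049 ] open 0.136 g 34.60497868945822 
 [[ 0.7409  0.0233  0.6712]
 [-0.0285 -0.9974  0.0662]
 [ 0.671  -0.0682 -0.7383]]
tool shift mm [-0.6  1.4  2.4]
```

Run:
```python
from h import *
o,M=st(); f=np.linspace(1.65,.08,25); K=np.stack([.6128-.0662*np.cos(f),0*f,.056+.0662*np.sin(f)],1)
D=np.diff(K,axis=0)@M*1000
print([[[float(round(v,1)) for v in d],0,10] for d in D])
```

```text
t 11.8 q [-0.073   0.2166  2.0485 -0.1957  0.1393  1.8954] 
XYZ [0.6138 0.1963 0.1272] F [-1.3507 -5.4905  4.049 ] open 0.136 g 34.60497868945822 
 [[ 0.7409  0.0233  0.6712]
 [-0.0285 -0.9974  0.0662]
 [ 0.671  -0.0682 -0.7383]]
[[[-3.1, -0.1, -3.1], 0, 10], [[-3.3, -0.1, -2.8], 0, 10], [[-3.4, -0.1, -2.6], 0, 10], [[-3.6, -0.1, -2.4], 0, 10], [[-3.8, -0.0, -2.2], 0, 10], [[-3.9, -0.0, -1.9], 0, 10], [[-4.0, 0.0, -1.6], 0, 10], [[-4.1, 0.0, -1.4], 0, 10], [[-4.2, 0.0, -1.1], 0, 10], [[-4.2, 0.1, -0.8], 0, 10], [[-4.3, 0.1, -0.6], 0, 10], [[-4.3, 0.1, -0.3], 0, 10], [[-4.3, 0.1, 0.0], 0, 10], [[-4.3, 0.1, 0.3], 0, 10], [[-4.3, 0.2, 0.6], 0, 10], [[-4.2, 0.2, 0.8], 0, 10], [[-4.2, 0.2, 1.1], 0, 10], [[-4.1, 0.2, 1.4], 0, 10], [[-4.0, 0.2, 1.7], 0, 10], [[-3.9, 0.2, 1.9], 0, 10], [[-3.7, 0.3, 2.2], 0, 10], [[-3.6, 0.3, 2.4], 0, 10], [[-3.4, 0.3, 2.6], 0, 10], [[-3.2, 0.3, 2.8], 0, 10]]
```

Emit:
servo_tool:
  commands:
    - [[-3.1, -0.1, -3.1], 0, 10]
    - [[-3.3, -0.1, -2.8], 0, 10]
    - [[-3.4, -0.1, -2.6], 0, 10]
    - [[-3.6, -0.1, -2.4], 0, 10]
    - [[-3.8, 0, -2.2], 0, 10]
    - [[-3.9, 0, -1.9], 0, 10]
    - [[-4.0, 0, -1.6], 0, 10]
    - [[-4.1, 0, -1.4], 0, 10]

```text
time_s: 12.8
eef_pos: [0.6089, 0.0702, 0.1213]
eef_rot: [0.002, 0.927, -0.1, 0.362]
wrist_force: [5.5, -4.5, -1.9]
opening: 0.127
grasp_force: 49.2
```

Run:
```python
from h import *; st()
```

```text
t 12.8 q [-0.0615  0.1709  2.1243 -0.3181  0.111   2.0264] 
XYZ [0.5806 0.1964 0.1213] F [ 6.3535 -3.2777 -1.8528] open 0.127 g 49.2245725178509 
 [[ 0.7401  0.0235  0.6722]
 [-0.0287 -0.9974  0.0664]
 [ 0.672  -0.0684 -0.7374]]
```

Following well with small forces. I'll continue.

Emit:
servo_tool:
  commands:
    - [[-4.2, 0, -1.1], 0, 10]
    - [[-4.2, 0.1, -0.8], 0, 10]
    - [[-4.3, 0.1, -0.6], 0, 10]
    - [[-4.3, 0.1, -0.3], 0, 10]
    - [[-4.3, 0.1, 0], 0, 10]
    - [[-4.3, 0.1, 0.3], 0, 10]
    - [[-4.3, 0.2, 0.6], 0, 10]
    - [[-4.2, 0.2, 0.8], 0, 10]

```text
time_s: 13.8
eef_pos: [0.5834, 0.076, 0.0998]
eef_rot: [0.002, 0.927, -0.1, 0.363]
wrist_force: [-5.4, -3.2, 11.2]
opening: 0.124
grasp_force: 46.7
```

Run:
```python
from h import *; st()
```

```text
t 13.8 q [-0.0504  0.1782  2.1838 -0.8295  0.0571  2.5476] 
XYZ [0.5545 0.1967 0.0998] F [-4.6519 -4.2609 11.2269] open 0.124 g 46.67743511221488 
 [[ 0.7398  0.0231  0.6725]
 [-0.0293 -0.9974  0.0665]
 [ 0.6722 -0.0689 -0.7371]]
```

The flag is well past halfway and follows the tool, but q5 is near zero (wrist singularity), so I release here. I back out, take off some tilt against the folding limit, and then press the flag home from above.

Emit:
servo_tool:
  commands:
    - [[0, 0, 0], 0, 20]
    - [[0, 0, 0], 0, 30]
    - [[0, 0, 0], 0, 40]
    - [[0, 0, -5], 0, 40]
    - [[0, 0, -12], 0, 40]
    - [[0, 0, -16], 0, 40]
    - [[0, 0, -20], 0, 40]
    - [[0, 0, -25], 0, 20]
    - [[0, 0, -30], 0, 0]
    - [[0, 0, -30], 0, 0]
    - [[-20, 0, -40], 0, 0]
    - [[-20, 0, -40], 0, 0]

```text
time_s: 15.3
eef_pos: [0.4067, 0.1003, 0.2328]
eef_rot: [0.002, 0.927, -0.1, 0.361]
wrist_force: [0.1, 0.2, 0.4]
opening: 0.0
grasp_force: 0.0
```

Run:
```python
from h import *; st()
W=world(snap("side"))
c=snap("side");W=world(c)@A.T;h=cv2.cvtColor(c["color"],cv2.COLOR_RGB2HSV)
m=cv2.inRange(h,np.array((0,130,80)),np.array((10,255,255)))>0
P=W[m];P=P[(abs(P[:,0]-.58)<.06)&(abs(P[:,1]-.2)<.03)]
print(len(P),np.percentile(P,[3,50,97],axis=0)); Q=P[P[:,1]>np.percentile(P[:,1],50)-.002][:,[0,2]]
print(cv2.fitLine(Q.astype(np.float32),2,0,.01,.01).ravel(), cv2.minAreaRect((Q*1000).astype(np.float32)))
```

```text
t 15.3 q [ 0.0227 -0.6569  2.4735 -0.1614  0.5965  1.9067] 
XYZ [0.3766 0.1833 0.2328] F [0.0775 0.254  0.3786] open 0.0 g 0.0 
 [[ 0.7418  0.0237  0.6703]
 [-0.0287 -0.9974  0.067 ]
 [ 0.6701 -0.0689 -0.7391]]
85 [[0.5626 0.195  0.0897]
 [0.5731 0.2026 0.1038]
 [0.5869 0.2055 0.1136]]
[ 0.7271 -0.6865  0.5751  0.1006] ((575.994140625, 99.79808807373047), (20.495349884033203, 25.390825271606445), 45.92691421508789)
```

Flag angle is about 0.87 rad. Now I pull inward against the fold limit to shed tilt.

Emit:
servo_tool:
  commands:
    - [[-30, 0, -27], 0, 0]
    - [[-30, 0, -27], 0, 0]
    - [[-30, 0, -27], 0, 0]
    - [[-30, 0, -27], 0, 0]
    - [[-30, 0, -27], 0, 0]

```text
time_s: 16.02
eef_pos: [0.2256, 0.1675, 0.225]
eef_rot: [0.013, 0.927, -0.104, 0.359]
wrist_force: [-0.7, 1.2, -1.7]
opening: 0.001
grasp_force: 0.0
```

Run:
```python
from h import *; st()
```

```text
t 16.02 q [ 0.7935 -0.8909  2.5761 -0.6652  1.0744  2.7985] 
XYZ [0.1855 0.2111 0.225 ] F [-0.8859  1.019  -1.6551] open 0.001 g 0.0 
 [[ 0.7428  0.007   0.6695]
 [-0.028  -0.9988  0.0416]
 [ 0.6689 -0.0497 -0.7417]]
```

Emit:
servo_tool:
  commands:
    - [[24, 12, 19], 0, 0]
    - [[24, 12, 19], 0, 0]
    - [[24, 12, 19], 0, 0]
    - [[24, 12, 19], 0, 0]
    - [[24, 12, 19], 0, 0]
    - [[24, 12, 19], 0, 0]
    - [[24, 12, 19], 0, 0]
    - [[24, 12, 19], 0, 0]
    - [[-50, 0, 0], 0, 0]
    - [[-50, 0, 0], 0, 0]
    - [[-50, 0, 0], 0, 0]

```text
time_s: 17.4
eef_pos: [0.3865, 0.0777, 0.1551]
eef_rot: [0.029, 0.931, -0.113, 0.346]
wrist_force: [0.8, -1.6, -0.1]
opening: -0.003
grasp_force: 0.0
```

Run:
```python
from h import *; st()
```

```text
t 17.4 q [-0.0039 -0.5317  2.5756 -0.3256  0.4188  2.0599] 
XYZ [0.3616 0.157  0.1551] F [ 1.1009 -1.4065 -0.0859] open -0.003 g 0.0 
 [[ 0.759  -0.0214  0.6508]
 [-0.0317 -0.9995  0.004 ]
 [ 0.6503 -0.0237 -0.7593]]
```

Emit:
servo_tool:
  commands:
    - [[-40, 15, -25], 0, 0]
    - [[-40, 15, -25], 0, 0]
    - [[-40, 15, -25], 0, 0]
    - [[-40, 15, -25], 0, 0]

```text
time_s: 17.9
eef_pos: [0.2561, 0.1452, 0.1708]
eef_rot: [0.062, 0.938, -0.126, 0.317]
wrist_force: [-0.4, 0.8, -1.4]
opening: -0.001
grasp_force: 0.0
```

Run:
```python
from h import *; st()
```

```text
t 17.9 q [ 0.6151 -0.6625  2.5755 -0.6699  0.9228  2.7854] 
XYZ [0.22   0.1957 0.1708] F [-0.6019  0.6854 -1.367 ] open -0.001 g 0.0 
 [[ 0.7915 -0.0691  0.6073]
 [-0.0322 -0.997  -0.0715]
 [ 0.6103  0.037  -0.7913]]
```

Emit:
servo_tool:
  commands:
    - [[27, 13, 16], 0, 0]
    - [[27, 13, 16], 0, 0]
    - [[27, 13, 16], 0, 0]
    - [[27, 13, 16], 0, 0]
    - [[27, 13, 16], 0, 0]
    - [[27, 13, 16], 0, 0]
    - [[27, 13, 16], 0, 0]
    - [[-40, 12, -25], 0, 0]
    - [[-40, 12, -25], 0, 0]
    - [[-40, 12, -25], 0, 0]

```text
time_s: 19.15
eef_pos: [0.3401, 0.0227, 0.2055]
eef_rot: [0.074, 0.942, -0.134, 0.299]
wrist_force: [0.4, 0.6, -0.1]
opening: 0.005
grasp_force: 0.0
```

Run:
```python
from h import *; st()
```

```text
t 19.15 q [-0.1745 -0.8914  2.5747 -0.164   0.8491  1.7495] 
XYZ [0.3278 0.0935 0.2055] F [ 0.2769  0.6346 -0.1451] open 0.005 g 0.0 
 [[ 0.8114 -0.0911  0.5774]
 [-0.0394 -0.9941 -0.1014]
 [ 0.5832  0.0596 -0.8101]]
```

Emit:
servo_tool:
  commands:
    - [[-50, 3, -10], 0, 0]
    - [[-50, 3, -10], 0, 0]
    - [[-50, 3, -10], 0, 0]

```text
time_s: 19.52
eef_pos: [0.2452, 0.0996, 0.1982]
eef_rot: [0.091, 0.947, -0.14, 0.275]
wrist_force: [-0.2, 1.9, -1.7]
opening: -0.003
grasp_force: 0.0
```

Run:
```python
from h import *; st()
```

```text
t 19.52 q [ 0.4235 -0.8907  2.576  -0.5004  1.1126  2.4338] 
XYZ [0.2188 0.1488 0.1982] F [-0.5881  1.808  -1.6808] open -0.003 g 0.0 
 [[ 0.8367 -0.1096  0.5366]
 [-0.0404 -0.9895 -0.1392]
 [ 0.5462  0.0948 -0.8323]]
```

Emit:
servo_tool:
  commands:
    - [[26, 21, 19], 0, 0]
    - [[26, 21, 19], 0, 0]
    - [[26, 21, 19], 0, 0]
    - [[26, 21, 19], 0, 0]
    - [[26, 21, 19], 0, 0]
    - [[26, 21, 19], 0, 0]
    - [[-45, -5, -20], 0, 0]
    - [[-45, -5, -20], 0, 0]
    - [[-45, -5, -20], 0, 0]
    - [[-45, -5, -20], 0, 0]

```text
time_s: 20.78
eef_pos: [0.286, 0.038, 0.1916]
eef_rot: [0.111, 0.951, -0.15, 0.246]
wrist_force: [0.4, 1.9, -0.6]
opening: -0.004
grasp_force: 0.0
```

Run:
```python
from h import *; st()
```

```text
t 20.77 q [ 0.0297 -0.8911  2.5759 -0.3558  1.0236  2.0328] 
XYZ [0.2717 0.0971 0.1916] F [-0.0549  1.9695 -0.5569] open -0.004 g 0.0 
 [[ 0.864  -0.1372  0.4845]
 [-0.0508 -0.981  -0.1873]
 [ 0.501   0.1372 -0.8545]]
```

Emit:
servo_tool:
  commands:
    - [[16, 42, 14], 0, 0]
    - [[16, 42, 14], 0, 0]
    - [[16, 42, 14], 0, 0]
    - [[16, 42, 14], 0, 0]
    - [[16, 42, 14], 0, 0]
    - [[16, 42, 14], 0, 0]
    - [[-40, -20, -20], 0, 0]
    - [[-40, -20, -20], 0, 0]
    - [[-40, -20, -20], 0, 0]
    - [[-40, -20, -20], 0, 0]

```text
time_s: 22.02
eef_pos: [0.2966, -0.1348, 0.1795]
eef_rot: [0.109, 0.961, -0.156, 0.202]
wrist_force: [-0.8, 0.8, 0.0]
opening: 0.0
grasp_force: 0.0
```

Run:
```python
from h import *; st()
```

```text
t 22.02 q [-0.9069 -0.8907  2.5761  0.1307  1.0103  0.9421] 
XYZ [ 0.3183 -0.0696  0.1795] F [-0.9605  0.629   0.0473] open 0.0 g 0.0 
 [[ 0.9044 -0.1423  0.4024]
 [-0.0685 -0.979  -0.1922]
 [ 0.4213  0.1462 -0.8951]]
```

Emit:
servo_tool:
  commands:
    - [[4, 40, 3], 0, 0]
    - [[4, 40, 3], 0, 0]
    - [[4, 40, 3], 0, 0]
    - [[4, 40, 3], 0, 0]
    - [[4, 40, 3], 0, 0]
    - [[-34, -35, -15], 0, 0]
    - [[-34, -35, -15], 0, 0]
    - [[-34, -35, -15], 0, 0]
    - [[-34, -35, -15], 0, 0]

```text
time_s: 23.15
eef_pos: [0.2116, -0.2263, 0.1716]
eef_rot: [0.083, 0.968, -0.154, 0.18]
wrist_force: [0.3, 0.0, -0.5]
opening: 0.002
grasp_force: 0.0
```

Run:
```python
from h import *; st()
```

```text
t 23.15 q [-1.5834 -0.8914  2.5764  0.3503  1.2491  0.2265] 
XYZ [ 0.2544 -0.1769  0.1716] F [ 0.2495  0.0544 -0.4738] open 0.002 g 0.0 
 [[ 0.9242 -0.1244  0.3611]
 [-0.0765 -0.9866 -0.1441]
 [ 0.3742  0.1056 -0.9213]]
```

Emit:
servo_tool:
  commands:
    - [[10, 45, 4], 0, 0]
    - [[10, 45, 4], 0, 0]
    - [[10, 45, 4], 0, 0]
    - [[-15, -50, -5], 0, 0]
    - [[-15, -50, -5], 0, 0]
    - [[-15, -50, -5], 0, 0]
    - [[-15, -50, -5], 0, 0]
    - [[10, 45, 4], 0, 0]
    - [[10, 45, 4], 0, 0]
    - [[10, 45, 4], 0, 0]
    - [[-15, -50, -5], 0, 0]
    - [[-15, -50, -5], 0, 0]
    - [[-15, -50, -5], 0, 0]
    - [[-15, -50, -5], 0, 0]

```text
time_s: 24.9
eef_pos: [0.2597, -0.1411, 0.1648]
eef_rot: [0.066, 0.974, -0.155, 0.152]
wrist_force: [-0.0, 0.4, -0.6]
opening: 0.003
grasp_force: 0.0
```

Run:
```python
from h import *; st()
```

```text
t 24.9 q [-1.0953 -0.8924  2.5762  0.178   1.173   0.7461] 
XYZ [ 0.2835 -0.0835  0.1648] F [-0.0934  0.3503 -0.5766] open 0.003 g 0.0 
 [[ 0.945  -0.1177  0.3054]
 [-0.0861 -0.9897 -0.1151]
 [ 0.3158  0.0824 -0.9452]]
```

Emit:
servo_tool:
  commands:
    - [[15, 0, -50], -0.0625, 0]
    - [[15, 0, -50], -0.0625, 0]
    - [[0, 0, 0], 0, 0]

```text
time_s: 25.28
eef_pos: [0.276, -0.1388, 0.2708]
eef_rot: [0.076, 0.983, -0.09, 0.144]
wrist_force: [-0.1, -0.7, -0.3]
opening: 0.004
grasp_force: 0.0
```

Run:
```python
from h import *; go([.54,.1985,.26]); go([.584,.1985,.154])
```

```text
t 25.27 q [-0.9983 -0.8923  2.3683  0.1345  1.3674  0.7483] 
XYZ [ 0.2989 -0.0778  0.2708] F [ 0.0365 -0.738  -0.2851] open 0.004 g 0.0 
 [[ 0.954   0.0091  0.2998]
 [ 0.0455 -0.9924 -0.1148]
 [ 0.2965  0.1231 -0.9471]]
tool shift mm [ 239.3 -273.3   50.8]
t 25.27 q [-0.9983 -0.8923  2.3683  0.1345  1.3674  0.7483] 
XYZ [ 0.2989 -0.0778  0.2708] F [ 0.0365 -0.738  -0.2851] open 0.004 g 0.0 
 [[ 0.954   0.0091  0.2998]
 [ 0.0455 -0.9924 -0.1148]
 [ 0.2965  0.1231 -0.9471]]
tool shift mm [ 249.9 -286.   164.4]
```

Emit:
servo_tool:
  commands:
    - [[26, -30, 5.5], 0, 0]
    - [[26, -30, 5.5], 0, 0]
    - [[26, -30, 5.5], 0, 0]
    - [[26, -30, 5.5], 0, 0]
    - [[26, -30, 5.5], 0, 0]
    - [[26, -30, 5.5], 0, 0]
    - [[26, -30, 5.5], 0, 0]
    - [[26, -30, 5.5], 0, 0]
    - [[26, -30, 5.5], 0, 0]
    - [[0, 0, 0], 0, 0]

```text
time_s: 26.52
eef_pos: [0.5631, 0.0802, 0.2532]
eef_rot: [0.073, 0.983, -0.091, 0.14]
wrist_force: [-1.1, 1.3, 0.3]
opening: 0.003
grasp_force: 0.0
```

Run:
```python
from h import *; go([.584,.1985,.154])
```

```text
t 26.52 q [ 0.0261  0.0316  1.8017 -0.2042  1.0528  1.8605] 
XYZ [0.5337 0.1965 0.2532] F [-1.3867  0.9992  0.2565] open 0.003 g 0.0 
 [[ 0.9565  0.0086  0.2917]
 [ 0.0426 -0.993  -0.1107]
 [ 0.2887  0.1183 -0.9501]]
tool shift mm [ 19.5 -13.3 108.7]
```

Emit:
servo_tool:
  commands:
    - [[2.8, -1.9, 15.5], 0, 0]
    - [[2.8, -1.9, 15.5], 0, 0]
    - [[2.8, -1.9, 15.5], 0, 0]
    - [[2.8, -1.9, 15.5], 0, 0]
    - [[2.8, -1.9, 15.5], 0, 0]
    - [[2.8, -1.9, 15.5], 0, 0]
    - [[2.8, -1.9, 15.5], 0, 0]
    - [[0, 0, 0], 0, 0]

```text
time_s: 27.52
eef_pos: [0.6117, 0.0696, 0.1555]
eef_rot: [0.074, 0.983, -0.093, 0.14]
wrist_force: [-0.7, -0.2, 0.1]
opening: 0.006
grasp_force: 0.0
```

Run:
```python
from h import *; go([.584,.1985,.154]); go([.558,.1985,.092])
c=snap("top");a=cv2.resize(c["color"][130:210,210:310],None,fx=5,fy=5,interpolation=2)
d=snap("side");b=cv2.resize(d["color"][150:230,170:270],None,fx=5,fy=5,interpolation=2)
cv2.imwrite("pics/g2.png",cv2.cvtColor(cv2.resize(np.hstack([a,b]),(800,320)),cv2.COLOR_RGB2BGR))
```

```text
t 27.52 q [ 0.0046  0.2496  1.7707 -0.2275  0.8661  1.8885] 
XYZ [0.5835 0.1963 0.1555] F [-0.6308 -0.3872  0.1058] open 0.006 g 0.0 
 [[ 0.9565  0.0058  0.2918]
 [ 0.0402 -0.9929 -0.112 ]
 [ 0.289   0.1188 -0.9499]]
tool shift mm [ 0.1 -2.4  1.3]
t 27.52 q [ 0.0046  0.2496  1.7707 -0.2275  0.8661  1.8885] 
XYZ [0.5835 0.1963 0.1555] F [-0.6308 -0.3872  0.1058] open 0.006 g 0.0 
 [[ 0.9565  0.0058  0.2918]
 [ 0.0402 -0.9929 -0.112 ]
 [ 0.289   0.1188 -0.9499]]
tool shift mm [-42.6  -9.9  52.6]
```

View pics/g2.png

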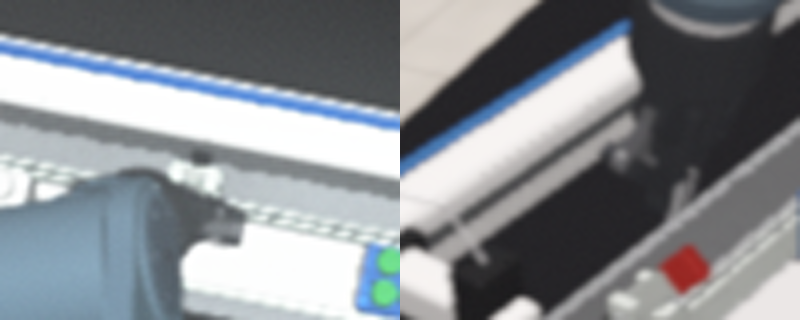

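Left: the gripper is over the clamp. Right: the fingertips (680,215) are just above the half-lowered red tab (687,268), clear of the rail. I'll press down along the tab's arc.

Emit:
servo_tool:
  commands:
    - [[-1.2, -0.5, 3.8], 0, 0]
    - [[-1.2, -0.5, 3.8], 0, 0]
    - [[-1.2, -0.5, 3.8], 0, 0]
    - [[-1.2, -0.5, 3.8], 0, 0]
    - [[-3.2, -0.6, 3], 0, 0]
    - [[-3.2, -0.6, 3], 0, 0]
    - [[-3.2, -0.6, 3], 0, 0]
    - [[-3.2, -0.6, 3], 0, 0]
    - [[-3.2, -0.6, 3], 0, 0]
    - [[-3.2, -0.6, 3], 0, 0]
    - [[-3.2, -0.6, 3], 0, 0]

```text
time_s: 29.0
eef_pos: [0.5971, 0.074, 0.114]
eef_rot: [0.073, 0.983, -0.092, 0.141]
wrist_force: [0.8, -0.2, 1.3]
opening: -0.001
grasp_force: 0.4
```

Run:
```python
from h import *; go([.558,.1985,.092])
```

```text
t 29.0 q [ 0.0132  0.2849  1.8266 -0.2509  0.7766  1.9287] 
XYZ [0.5683 0.1976 0.114 ] F [ 0.8738 -0.0262  1.2825] open -0.001 g 0.4440600529778749 
 [[ 0.9558  0.0058  0.2942]
 [ 0.0403 -0.993  -0.1113]
 [ 0.2915  0.1183 -0.9492]]
tool shift mm [-16.3  -3.5  17.7]
```

In contact (about 1.5 N). Continuing.

Emit:
servo_tool:
  commands:
    - [[-3.2, -0.6, 3], 0, 0]
    - [[-3.2, -0.6, 3], 0, 0]
    - [[-3.2, -0.6, 3.2], 0, 0]
    - [[-3, -0.6, 3.2], 0, 0]
    - [[-2.5, -0.5, 3], 0, 0]

```text
time_s: 29.62
eef_pos: [0.5877, 0.0767, 0.0946]
eef_rot: [0.073, 0.983, -0.093, 0.141]
wrist_force: [1.0, -0.7, -0.1]
opening: -0.0
grasp_force: 0.3
```

Run:
```python
from h import *; go([.558,.1985,.092])
```

```text
t 29.62 q [ 0.0186  0.3007  1.8553 -0.2647  0.7345  1.9517] 
XYZ [0.5586 0.1982 0.0946] F [ 1.0862 -0.4621 -0.0793] open -0.0 g 0.3104555387108121 
 [[ 0.9557  0.0057  0.2944]
 [ 0.0402 -0.993  -0.1112]
 [ 0.2917  0.1181 -0.9492]]
tool shift mm [-1.3 -0.6  2.3]
```

Emit:
servo_tool:
  commands:
    - [[-0.3, -0.1, 1], 0, 0]
    - [[-0.3, -0.1, 1], 0, 0]
    - [[-0.3, -0.1, 1], 0, 0]

```text
time_s: 30.0
eef_pos: [0.5878, 0.0766, 0.0917]
eef_rot: [0.073, 0.983, -0.092, 0.141]
wrist_force: [0.1, 0.4, 0.3]
opening: -0.002
grasp_force: 0.4
```

Emit:
servo_tool:
  commands:
    - [[-0.3, -0.1, 1], 0, 0]
    - [[-0.3, -0.1, 1], 0, 0]

```text
time_s: 30.25
eef_pos: [0.588, 0.0766, 0.0907]
eef_rot: [0.074, 0.983, -0.092, 0.142]
wrist_force: [-8.5, 2.1, 15.5]
opening: -0.002
grasp_force: 7.6
```

```bash
cat >> h.py <<'E'
def tab():
    c=snap("side");W=world(c)@A.T;h=cv2.cvtColor(c["color"],cv2.COLOR_RGB2HSV)
    m=cv2.inRange(h,np.array((0,130,60)),np.array((10,255,255)))>0
    P=W[m];P=P[(abs(P[:,0]-.57)<.06)&(abs(P[:,1]-.2)<.03)]
    if len(P):print("tab",len(P),np.percentile(P,[3,50,97],axis=0).tolist(),cv2.minAreaRect((P[:,[0,2]]*1000).astype(np.float32)))
    return c
E
python3 - <<'E'
from h import *; st(); tab()
E
```

```text
t 30.25 q [ 0.0187  0.308   1.8561 -0.2676  0.7264  1.9553] 
XYZ [0.5589 0.1982 0.0907] F [-8.7777  0.2785 15.5068] open -0.002 g 7.643841486715246 
 [[ 0.9556  0.0057  0.2948]
 [ 0.0403 -0.993  -0.1114]
 [ 0.2921  0.1183 -0.949 ]]
tab 61 [[0.5444136623923921, 0.19837504562856853, 0.049660816835248915], [0.5540347799152608, 0.20295315151602464, 0.0594522760681922], [0.5685907610863823, 0.20558259706340332, 0.06745442055885784]] ((556.4041137695312, 57.90577697753906), (19.72673797607422, 26.206296920776367), 87.42965698242188)
```

The flag is down and level (tab centre z ≈ 0.058, width axis level) and firm on its end stop. I'll lift off and move over behind the blue rack.

Emit:
servo_tool:
  commands:
    - [[1.5, 0.6, -5], 0, 0]
    - [[4.5, 2, -15], 0, 0]
    - [[8.8, 3.5, -28], 0, 0]
    - [[8.8, 3.5, -28], 0, 0]
    - [[8, 3, -25], 0, 0]
    - [[-1.6, 40, 4.5], 0, 0]
    - [[-1.6, 40, 4.5], 0, 0]
    - [[-1.6, 40, 4.5], 0, 0]
    - [[-1.6, 40, 4.5], 0, 0]
    - [[-1.6, 40, 4.5], 0, 0]
    - [[-1.6, 40, 4.5], 0, 0]
    - [[-1.6, 40, 4.5], 0, 0]
    - [[-1.6, 40, 4.5], -0.17, 0]
    - [[0, 0, 0], -0.17, 0]
    - [[0, 0, 0], -0.17, 0]
    - [[0, 0, 0], -0.17, 0]
    - [[0, 0, 0], -0.17, 0]
    - [[0, 0, 0], -0.17, 0]
    - [[0, 0, 0], -0.17, 0]
    - [[0, 0, 0], -0.17, 0]

```text
time_s: 32.8
eef_pos: [0.5211, -0.2389, 0.1971]
eef_rot: [0.147, 0.821, 0.548, 0.064]
wrist_force: [0.3, 0.2, -0.0]
opening: 0.003
grasp_force: 0.0
```

Run:
```python
from h import *; go([.558,-.125,.10]);c=tab()
cv2.imwrite("pics/s3.png",cv2.cvtColor(cv2.resize(c["color"][100:300,110:360],None,fx=3,fy=3,interpolation=2),cv2.COLOR_RGB2BGR))
W=world(snap("top"))@A.T
Q=W.reshape(-1,3);Q=Q[~np.isnan(Q[:,0])];Q=Q[(abs(Q[:,0]-.563)<.03)&(Q[:,1]>-.12)&(Q[:,1]<.12)&(Q[:,2]>.05)&(Q[:,2]<.1)];print(np.percentile(Q,[1,99],axis=0))
```

```text
t 32.8 q [-0.6498  0.0483  1.907   0.0319  0.8663 -0.274 ] 
XYZ [ 0.5596 -0.1243  0.1971] F [ 0.2392  0.2422 -0.0259] open 0.003 g 0.0 
 [[ 0.1889  0.9366  0.2952]
 [ 0.9804 -0.1625 -0.1116]
 [-0.0565  0.3105 -0.9489]]
tool shift mm [  4.5 -31.6  91.7]
tab 55 [[0.5448565889474921, 0.19626589996515434, 0.05247568032012581], [0.5523169650333015, 0.20179870428514696, 0.06555427960376313], [0.5682191025087774, 0.20552593169009062, 0.06832674098367944]] ((556.7594604492188, 59.815303802490234), (24.489444732666016, 17.902374267578125), 3.041639804840088)
[[ 0.5396 -0.0771  0.059 ]
 [ 0.5886  0.0506  0.0914]]
```

View pics/s3.png

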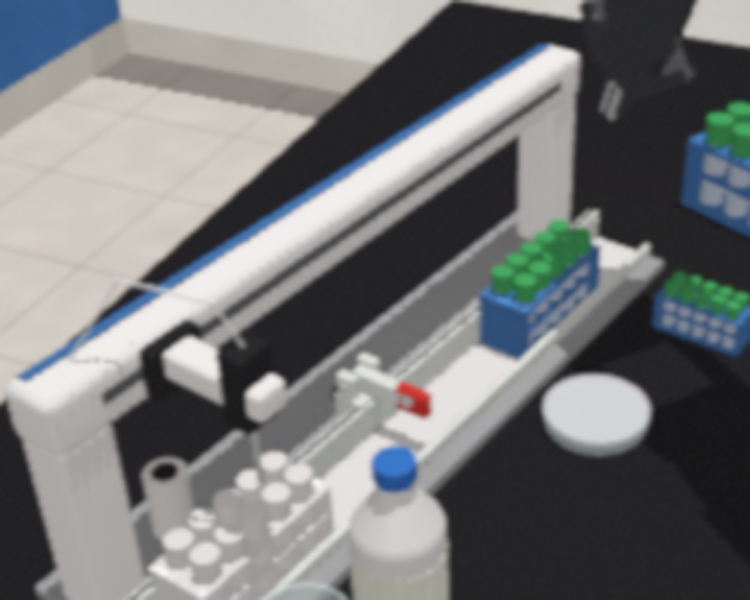

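The flag is level across the lane (red tab at (412,400)), and the blue rack stands upright behind it. The gripper is above and behind the rack. I'll descend behind the rack.

Emit:
servo_tool:
  commands:
    - [[0, 0, 0], -0.166, 0]
    - [[1.7, -5.2, 15.8], 0, 0]
    - [[1.7, -5.2, 15.8], 0, 0]
    - [[1.7, -5.2, 15.8], 0, 0]
    - [[1.7, -5.2, 15.8], 0, 0]
    - [[1.7, -5.2, 15.8], 0, 0]
    - [[1.7, -5.2, 15.8], 0, 0]
    - [[1.7, -5.2, 15.8], 0, 0]
    - [[1.7, -5.2, 15.8], 0, 0]
    - [[0, 0, 0], 0, 0]

```text
time_s: 34.15
eef_pos: [0.5178, -0.238, 0.0605]
eef_rot: [0.149, 0.775, 0.613, 0.051]
wrist_force: [0.5, 0.0, 0.2]
opening: 0.002
grasp_force: 0.0
```

Run:
```python
from h import *; go([.558,-.095,.063]);go([.558,.045,.063])
```

```text
t 34.15 q [-0.6523  0.2774  1.9798  0.0464  0.5689 -0.4548] 
XYZ [ 0.5563 -0.1241  0.0605] F [0.4783 0.1502 0.1609] open 0.002 g 0.0 
 [[ 0.0369  0.9559  0.2915]
 [ 0.994  -0.0048 -0.11  ]
 [-0.1037  0.2938 -0.9502]]
tool shift mm [28.8  2.3 -5.1]
t 34.15 q [-0.6523  0.2774  1.9798  0.0464  0.5689 -0.4548] 
XYZ [ 0.5563 -0.1241  0.0605] F [0.4783 0.1502 0.1609] open 0.002 g 0.0 
 [[ 0.0369  0.9559  0.2915]
 [ 0.994  -0.0048 -0.11  ]
 [-0.1037  0.2938 -0.9502]]
tool shift mm [167.9   1.6 -20.5]
```

Emit:
servo_tool:
  commands:
    - [[6, 0.2, -0.8], 0, 0]
    - [[6, 0.2, -0.8], 0, 0]
    - [[6, 0.2, -0.8], 0, 0]
    - [[4, 0.2, -0.5], 0, 0]
    - [[3, 0, -0.4], 0, 0]
    - [[3, 0, -0.4], 0, 0]
    - [[3, 0, -0.4], 0, 0]
    - [[4, 0, -0.45], 0, 0]
    - [[5, 0, -0.55], 0, 0]
    - [[5, 0, -0.55], 0, 0]
    - [[5, 0, -0.55], 0, 0]
    - [[5, 0, -0.55], 0, 0]
    - [[5, 0, -0.55], 0, 0]

```text
time_s: 35.78
eef_pos: [0.5324, -0.1795, 0.0633]
eef_rot: [0.151, 0.774, 0.612, 0.051]
wrist_force: [-0.6, -1.0, 0.1]
opening: 0.001
grasp_force: 0.9
```

```bash
cat >> h.py <<'E'
def caps():
    c=snap("side");W=world(c)@A.T;h=cv2.cvtColor(c["color"],cv2.COLOR_RGB2HSV)
    for lo,hi,n in(((45,120,60),(80,255,255),"green"),((100,140,60),(125,255,255),"blue")):
        P=W[cv2.inRange(h,np.array(lo),np.array(hi))>0];P=P[(abs(P[:,0]-.563)<.035)&(P[:,1]>-.1)&(P[:,1]<.25)&(P[:,2]>.015)&(P[:,2]<.1)]
        if len(P):print(n,np.percentile(P,[2,50,98],axis=0).tolist())
E
python3 - <<'E'
from h import *; go([.558,.045,.063]);caps()
E
```

```text
t 35.77 q [-0.5289  0.26    1.9961 -0.0259  0.5659 -0.2769] 
XYZ [ 0.5582 -0.0639  0.0633] F [-0.3426 -1.0993  0.1348] open 0.001 g 0.8948884010897018 
 [[ 0.037   0.955   0.2943]
 [ 0.9938 -0.0042 -0.1114]
 [-0.1051  0.2966 -0.9492]]
tool shift mm [108.2  -0.7 -12. ]
green [[0.5472519812491619, -0.03488504954403279, 0.07037648203495475], [0.5617820246527836, 0.021692002320458523, 0.08458169565873923], [0.5858475904898616, 0.07072224662572413, 0.08854362390188733]]
blue [[0.5444101826167514, -0.04471527067125643, 0.01957903950749248], [0.5650054305464174, 0.07737256295787809, 0.05064711094516302], [0.5885453133829184, 0.08073147708256309, 0.06833990051124036]]
```

Emit:
servo_tool:
  commands:
    - [[5, 0, -0.55], 0, 0]
    - [[5, 0, -0.55], 0, 0]
    - [[5, 0, -0.55], 0, 0]
    - [[5, 0, -0.55], 0, 0]
    - [[5, 0, -0.55], 0, 0]
    - [[5, 0, -0.55], 0, 0]
    - [[5, 0, -0.55], 0, 0]
    - [[5, 0, -0.55], 0, 0]
    - [[5, 0, -0.55], 0, 0]
    - [[5, 0, -0.55], 0, 0]
    - [[5, 0, -0.55], 0, 0]
    - [[5, 0, -0.55], 0, 0]
    - [[5, 0, -0.55], 0, 0]
    - [[5, 0, -0.55], 0, 0]
    - [[5, 0, -0.55], 0, 0]
    - [[5, 0, -0.55], 0, 0]
    - [[5, 0, -0.55], 0, 0]
    - [[4, 0, -0.45], 0, 0]

```text
time_s: 38.08
eef_pos: [0.5516, -0.092, 0.0632]
eef_rot: [0.151, 0.774, 0.612, 0.051]
wrist_force: [-0.7, -1.9, 0.6]
opening: 0.001
grasp_force: 1.2
```

Run:
```python
from h import *; go([.558,.045,.063]);caps()
```

```text
t 38.08 q [-0.3379  0.2658  1.9884 -0.1341  0.5796 -0.0048] 
XYZ [0.5587 0.0257 0.0632] F [-0.2529 -2.0097  0.6372] open 0.001 g 1.2406908292905428 
 [[ 0.0369  0.955   0.2944]
 [ 0.9938 -0.0041 -0.1113]
 [-0.1051  0.2967 -0.9492]]
tool shift mm [19.2 -0.8 -2.1]
green [[0.5477943587397722, 0.05477637357621093, 0.07144516404429394], [0.5622129488964505, 0.10950839763575723, 0.08503526586081986], [0.5856265980365779, 0.1593490498687831, 0.08876448279815687]]
blue [[0.5430995906085465, 0.04385520621914034, 0.022068743389923966], [0.5534413338434734, 0.1656691045910471, 0.0621520563764712], [0.5901065040338155, 0.16973329884455166, 0.06892135097527649]]
```

Emit:
servo_tool:
  commands:
    - [[3, 0, -0.33], 0, 0]
    - [[3, 0, -0.33], 0, 0]
    - [[3, 0, -0.33], 0, 0]
    - [[2, 0, -0.22], 0, 0]
    - [[2, 0, -0.22], 0, 0]
    - [[2, 0, -0.22], 0, 0]
    - [[1, 0, -0.1], 0, 0]

```text
time_s: 39.0
eef_pos: [0.555, -0.0765, 0.0632]
eef_rot: [0.151, 0.774, 0.612, 0.051]
wrist_force: [-0.4, -1.8, 0.8]
opening: 0.004
grasp_force: 1.3
```

Emit:
servo_tool:
  commands:
    - [[1, 0, -0.1], 0, 0]
    - [[1, 0, -0.1], 0, 0]

```text
time_s: 39.25
eef_pos: [0.5554, -0.0746, 0.0632]
eef_rot: [0.151, 0.774, 0.612, 0.051]
wrist_force: [-0.1, -1.7, 1.9]
opening: -0.003
grasp_force: 1.4
```

Emit:
servo_tool:
  commands:
    - [[1, 0, -0.1], 0, 0]
    - [[0.7, 0, -0.1], 0, 0]

```text
time_s: 39.5
eef_pos: [0.5558, -0.073, 0.0632]
eef_rot: [0.151, 0.774, 0.612, 0.051]
wrist_force: [-1.2, -3.4, 1.1]
opening: 0.002
grasp_force: 1.4
```

Emit:
servo_tool:
  commands:
    - [[0.7, 0, 0], 0, 0]
    - [[0.7, 0, 0], 0, 0]

```text
time_s: 39.75
eef_pos: [0.5562, -0.0717, 0.0631]
eef_rot: [0.151, 0.774, 0.612, 0.052]
wrist_force: [-1.4, -3.0, 2.4]
opening: 0.003
grasp_force: 1.7
```

Run:
```python
from h import *; go([.558,.045,.063]);caps()
```

```text
t 39.75 q [-0.2929  0.272   1.9804 -0.1579  0.5862  0.0579] 
XYZ [0.5589 0.0465 0.0631] F [-0.7476 -3.1781  2.391 ] open 0.003 g 1.7338020040187985 
 [[ 0.0371  0.9549  0.2946]
 [ 0.9938 -0.0042 -0.1114]
 [-0.1051  0.2969 -0.9491]]
tool shift mm [-1.6 -0.9  0. ]
green [[0.5474513745064798, 0.07486315208092467, 0.07059991343769437], [0.5625113394441094, 0.131088638247698, 0.08496872488827188], [0.5853396889093261, 0.18045358540565767, 0.08886848683713405]]
blue [[0.5434696344498908, 0.06252248479348838, 0.019489350331804513], [0.5511343754657245, 0.17651912038276196, 0.06564736699334396], [0.58964728433155, 0.18995545519666351, 0.06915354350054265]]
```

Emit:
servo_tool:
  commands:
    - [[0.7, 0, 0], 0, 0]
    - [[0.7, 0, 0], 0, 0]

```text
time_s: 40.05
eef_pos: [0.5567, -0.0704, 0.0631]
eef_rot: [0.151, 0.774, 0.612, 0.052]
wrist_force: [-1.5, -2.6, 3.2]
opening: -0.006
grasp_force: 2.2
```

Emit:
servo_tool:
  commands:
    - [[0.6, 0, 0], 0, 0]
    - [[0.6, 0, 0], 0, 0]

```text
time_s: 40.3
eef_pos: [0.5571, -0.0693, 0.0631]
eef_rot: [0.151, 0.774, 0.612, 0.052]
wrist_force: [-1.0, -4.2, 4.0]
opening: -0.0
grasp_force: 2.7
```

Emit:
servo_tool:
  commands:
    - [[0.6, 0, 0], 0, 0]
    - [[0.6, 0, 0], 0, 0]
    - [[0, 0, 0], 0, 0]

```text
time_s: 40.67
eef_pos: [0.5574, -0.0686, 0.0631]
eef_rot: [0.151, 0.774, 0.612, 0.051]
wrist_force: [-2.3, -7.0, 5.6]
opening: 0.001
grasp_force: 3.9
```

Run:
```python
from h import *; st();caps();tab()
c=snap("side");cv2.imwrite("pics/s4.png",cv2.cvtColor(cv2.resize(c["color"][150:270,180:330],None,fx=5,fy=5,interpolation=2),cv2.COLOR_RGB2BGR))
```

```text
t 40.67 q [-0.2853  0.274   1.9782 -0.163   0.5869  0.0692] 
XYZ [0.5594 0.0499 0.0631] F [-0.8147 -7.2851  5.5595] open 0.001 g 3.8818577583879232 
 [[ 0.0372  0.9548  0.2951]
 [ 0.9937 -0.0041 -0.112 ]
 [-0.1057  0.2974 -0.9489]]
green [[0.5479424269922347, 0.07820956907446217, 0.07005136368362419], [0.5625520514943074, 0.13412168078566122, 0.08517274044183722], [0.5861256639910668, 0.18312739453634386, 0.08895755541899017]]
blue [[0.5444079089317883, 0.06754221946087613, 0.019605764987410228], [0.5505823321290921, 0.18100980184222001, 0.06543968714273277], [0.5899303664582318, 0.19374066028022405, 0.06900777058789716]]
tab 61 [[0.5447837768775085, 0.1981310104047339, 0.05187608169994447], [0.5550364927191868, 0.2025465362778112, 0.06306485131897804], [0.5694270556903982, 0.20579213447838798, 0.0682995053834902]] ((556.586669921875, 59.51576232910156), (26.389333724975586, 18.43598747253418), 0.8560070395469666)
```

View pics/s4.png

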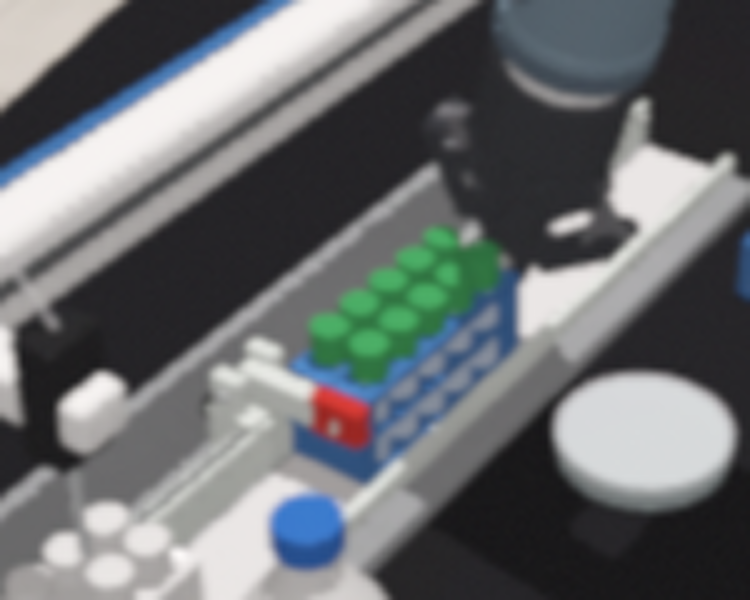

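The rack stands upright with its front end against the level red flag (tab at (340,415)), with about 7 N at contact, so it is seated. I'll back off and lift clear.

Emit:
servo_tool:
  commands:
    - [[-1, 0, 0.1], 0, 0]
    - [[-2, 0, 0.2], 0, 0]
    - [[-5, 0, 0.6], 0, 0]
    - [[-10, 0, 1.1], 0, 0]
    - [[-15, 0, 1.6], 0, 0]
    - [[-15, 0, 1.6], 0, 0]
    - [[-5, 3, -15], 0, 0]
    - [[-5, 6, -30], 0, 0]
    - [[-5, 6, -40], 0, 0]
    - [[-5, 6, -40], 0, 0]
    - [[-5, -10, -40], 0, 0]
    - [[0, 0, 0], 0, 0]

```text
time_s: 42.32
eef_pos: [0.5082, -0.1136, 0.2299]
eef_rot: [0.154, 0.774, 0.612, 0.053]
wrist_force: [-0.0, 0.1, 0.1]
opening: -0.0
grasp_force: 0.0
```

Run:
```python
from h import *; st();caps();tab()
c=snap("side");t=snap("top")
a=cv2.resize(c["color"][150:270,180:330],(500,400),interpolation=2);b=cv2.resize(t["color"][120:260,150:350],(286*2,400))[:, :300]
cv2.imwrite("pics/f.png",cv2.cvtColor(np.hstack([a,b]),cv2.COLOR_RGB2BGR))
```

```text
t 42.33 q [-0.4204 -0.1103  1.9902 -0.0589  0.9384 -0.1609] 
XYZ [ 0.5208 -0.0045  0.2299] F [-0.0505  0.1239  0.078 ] open -0.0 g 0.0 
 [[ 0.0376  0.9528  0.3014]
 [ 0.9937 -0.0036 -0.1126]
 [-0.1062  0.3037 -0.9468]]
green [[0.5480882815601572, 0.07844171680285277, 0.07132198357704972], [0.5629075628603748, 0.1338193630229984, 0.08507170139936977], [0.58640269058984, 0.183571412974214, 0.08867575784346068]]
blue [[0.5436125825664205, 0.06747584233743056, 0.01869349881588332], [0.550397607092381, 0.1777181937828185, 0.06528711540312276], [0.5899051036100487, 0.19340290444011257, 0.06898531198391371]]
tab 69 [[0.545045671044252, 0.19703474915159291, 0.051928795046087106], [0.5565165995352552, 0.203100291704237, 0.062296655572164336], [0.5693615800928213, 0.20592646463876202, 0.06870929260115928]] ((556.9778442382812, 59.703800201416016), (18.761899948120117, 28.254016876220703), 86.34097290039062)
```

View pics/f.png

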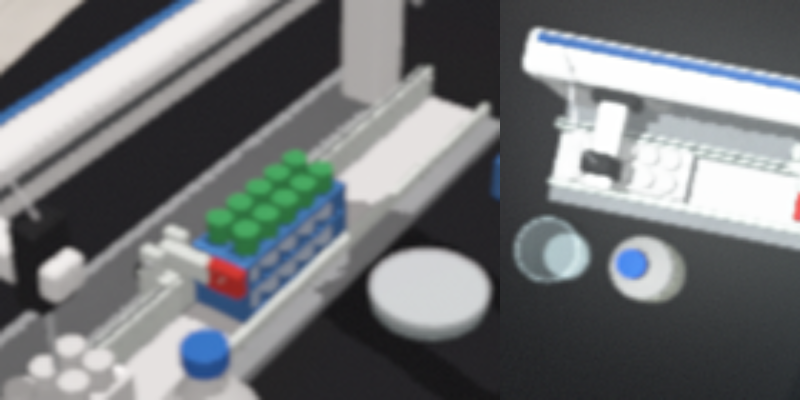

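The rack still rests upright against the level stop (about (270,230) in the crop), nothing else has moved, and the arm is clear.

```bash
python3 -c "
from bench import ctrl; print(ctrl.hand_in())"
```

```text
the job is handed in; nothing more can be done
None
```

I swung the flip stop fully down, pushed the blue rack upright along the lane until it rested against it, and handed the job in after about 42 s with the arm clear. I felt no bumps, and the other items looked undisturbed.

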